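Pack the glue bottles into the divided crate

TASK

Clear the glue off the bench: the red-capped bottle has fallen over, so stand it upright on the bench and let go of it before you pack it. Put all three glue bottles upright into the divided crate, each in the cell whose floor pad matches its cap colour. Set the bottles down without dropping them, do not knock over the two that already stand, and leave the tin, the sanding block, the reel and the circuit board where they are.

Things in the scene. Friction and masses are not known exactly. Their poses are not given: they have to be found in the camera images.
- glue_red: square white glue bottle, red cap and label. Body 48 x 48 mm, 98 mm tall, shoulder to 105 mm, round cap 30 mm across from 104 to 134 mm, white nozzle to 155 mm. 0.18 to 0.35 kg. Origin: centre of the underside; z from base to nozzle, x, y across the flat sides. Starts lying on the bench, axis 24 mm up, nozzle roughly away from the robot.
- glue_green: square white glue bottle, green cap and label. Body 48 x 48 mm, 98 mm tall, shoulder to 105 mm, round cap 30 mm across from 104 to 134 mm, white nozzle to 155 mm. 0.18 to 0.35 kg. Origin: centre of the underside; z from base to nozzle, x, y across the flat sides. Starts upright on the bench.
- glue_blue: square white glue bottle, blue cap and label. Body 48 x 48 mm, 98 mm tall, shoulder to 105 mm, round cap 30 mm across from 104 to 134 mm, white nozzle to 155 mm. 0.18 to 0.35 kg. Origin: centre of the underside; z from base to nozzle, x, y across the flat sides. Starts upright on the bench.
- pad_red: red square pad 66 x 66 x 4 mm on the floor of one crate cell, marking the cell for the red glue; fixed. Origin: centre of its underside (6 mm above the bench), z up; the bottle stands on its top, 4 mm higher. At the cell's centre, square with the crate. Which cell has which colour varies.
- pad_green: green square pad 66 x 66 x 4 mm on the floor of one crate cell, marking the cell for the green glue; fixed. Origin: centre of its underside (6 mm above the bench), z up; the bottle stands on its top, 4 mm higher. At the cell's centre, square with the crate. Which cell has which colour varies.
- pad_blue: blue square pad 66 x 66 x 4 mm on the floor of one crate cell, marking the cell for the blue glue; fixed. Origin: centre of its underside (6 mm above the bench), z up; the bottle stands on its top, 4 mm higher. At the cell's centre, square with the crate. Which cell has which colour varies.
- crate: open wooden crate 158 x 158 x 66 mm, fixed; walls, floor and two crossing dividers 6 mm thick, dividers as high as the walls: 2 x 2 cells, 70 x 70 mm inside, centres 38 mm from the middle along x and y. Three cells hold a coloured pad, the fourth a yellow tin. Origin: centre of the underside, x, y along the walls, z up.
- tin: bystander: yellow and steel tin, 59 mm across and 90 mm tall, standing in the crate's fourth cell. Origin: centre of the underside, z up.
- sanding_block: bystander: dark rubber sanding block, 50 x 100 x 30 mm, flat on the bench beyond the work. Origin: centre of the underside.
- reel: bystander: black and blue reel, 92 mm across and 14 mm thick, flat on the bench beyond the crate. Origin: centre of the underside.
- driver_board: bystander: small red circuit board with blue terminals, 45 x 65 mm, 18 mm high, flat on the bench beyond the bottles. Origin: centre of the underside.

How it is judged:
By the outcome, as a careful person would: the job done as asked, in the order asked, and still so for the second after the job is handed in, with the robot touching nothing.
It also fails if it takes over 72 s, if anything falls off the work surface, if the arm or the gripper's body presses on something with over 40 N, if the wrist force passes 120 N, or if a joint passes its speed limit or range.

ROBOT

A 7-joint arm with a two-finger parallel gripper is mounted at the origin on the work surface. World frame = base frame: x ahead of the robot, y to its left, z up, the work surface at z = 0. Lengths are in m, angles in rad, forces in N, time in s.
With the tool pointing down it reaches from about 0.425 to 0.925 m from the base axis. Payload 6.8 kg.
Tool frame: the origin (TCP) lies at the very end of the fingers, on their centre line; the grasp point (between the pads) lies 19 mm behind it (grip_point_offset is the distance from the TCP to the grasp point, in m); z points along the fingers, y is the line along which they close (so a half turn about z gives the same grasp; the last joint's range is limited). The gripper opens to 85 mm and grips with 20 to 120 N. Pads are 22 mm wide; open, the fingers measure 114 mm over their backs; the gripper's body (76 mm by 85 mm) begins 54 mm behind the grasp point. The pads swing forward as they close: fully open they stand 13 mm farther back than shut.
Start: joints at [1.05, 0.477, 0.022, 1.555, -0.011, 1.109, -0.083], TCP at [0.271, -0.618, 0.231] pointing down, gripper open.
Joint ranges: [-2.96, 2.96], [-0.34, 2.1], [-1.41, 1.46], [0.24, 2.44], [-1.37, 4.51], [0.17, 1.92], [-2.96, 2.96]. Speed limits (rad/s): [2.39, 2.39, 3.14, 3.14, 3.14, 3.14, 3.14].

INTERFACE

Orientations are given as a unit quaternion [w, x, y, z].
In Python, from station import * gives the robot as it stands.
- The arm moves only by the tool carry_out, never from a script. Its argument "rows" is text: rows parted by semicolons, each of 4 numbers parted by spaces: the shift along the world's x, y, z in mm, then the turn about the world's z in degrees. In form: dx dy dz yaw; .... A call has 1 to 10 rows; each row shifts and turns the commanded pose from where the row before left it; what a row does not reach is not made up. A row lasts 1/8 s, in which the tool goes at most 62.5 mm and 10.7 degrees, less where a joint would pass 70% of its speed; a pose out of reach is approached as far as the arm can. A call is refused whole if a number of a shift passes 62.5 or a number of a turn 10.7, either way. A call with a gripper value outside its range is refused whole. "claw" is the finger opening in mm, from 0 to 85.4, set as the call begins (left out, the last holds). The fingers move at their own pace and stop on an object; "force" is the grip in N (left out, the last holds). Time passes only in rows, so rows that do not move let the fingers close. It gives the time, the measured TCP pose, the force, the opening and the grip force at its end, in the units of the state.
- get_obs(): the state, without advancing time (a new reading comes with each control period).
- read_camera(name): name is "side" or "top" or "wrist"; returns a dict with "img" (384x512x3 uint8, blue, green, red), "fov_y" (degrees; the focal length in pixels is half the picture's height over the tangent of half this angle, whatever the lens; pixels are square), "cx", "cy" (the principal point, pixels), "world_to_cam" (4x4, takes a point from world to camera coordinates). Camera axes: x right, y up, looking along -z (the intrinsics and any distortion apply to the point x, -y, -z); pixel columns grow to the right and rows downward; lengths in m; the calibration is good to about 2 mm. A picture is of the moment at which its call begins. There is no depth.
- hand_in(): hands the job in; it is judged then, once.
Trained networks look in the newest picture that a camera, given by its name, has taken for a name from the list of things; names that differ only in an ending like _2 or _b are one class to them, and where a whole thing is asked for, a point or a joint stands for the part that bears it (a point fixed in the world has none). Each returns a list of dicts, best first, with "confidence" (0 to 1); they miss things now and then, are a little off and sometimes report something else, mostly with a low value. They report only what shows in the picture. A call takes as long as a camera call.
- recognise(camera, thing): "centre" ([column, row] in pixels, amid what is visible of it).
- outline_of(camera, thing): "pixels" (384x512 bool, what is visible of it) and "centre" ([column, row] in pixels, amid what is visible of it).
- place_of(camera, thing): "centre" ([column, row] in pixels: a listed point, or the origin of a listed thing).
The state is a dict: "t": time; "q": joint angles; "joint_vel": joint speeds; "joint_torque": joint torques, N m; "eef_pos": TCP position; "tool_rot": TCP orientation; "contact_force": force on the tool from outside, world axes, zero at the start; "torque": the same for the moment, N m; "gripper_width": opening from 0.0 (shut) to 1.0 (fully open); "grasp_force": force on a finger pad.
Only numpy, scipy, OpenCV 4.12 (cv2) and the standard library are available. Lean on these libraries where they do the work, as an engineer would, in place of code of your own. Each camera call takes 0.05 s, during which the arm holds its last target. There are 200 camera calls.

## Working session

There is one attempt and no reset: what is moved stays moved. The work goes in short steps, Python scripts to look and compute and a tool call to move; the robot and the scene stay as the last step left them, time stands still between calls to the robot, and variables do not carry over. Pictures are saved under pics/ and viewed, at most 10 in all, crops included, and the job is handed in when it is done.

Besides the shell and the picture viewer there is one more tool, called as name(argument=value, ...) on one line, values as JSON. carry_out: Moves the arm, as the interface text tells. Its arguments: {"type":"object","properties":{"rows":{"type":"string"},"claw":{"type":"number"},"force":{"type":"number"}},"required":["rows"]}

```bash
ls; mkdir -p pics; python3 - <<'E'
from station import *
import cv2
o=get_obs(); print({k:o[k] for k in o if k in('t','eef_pos','tool_rot','gripper_width','contact_force')})
for n in('side','top'):
    c=read_camera(n); cv2.imwrite(f'pics/{n}0.png',c['img']); print(n,c['fov_y'],c['cx'],c['cy'],c['world_to_cam'],c.keys())
    for t in('glue_red','glue_green','glue_blue','pad_red','pad_green','pad_blue','crate','tin'):
        print(t,[(d['confidence'],d['centre']) for d in place_of(n,t)][:2])
E
```

```text
pics
{'t': 0.0, 'eef_pos': array([ 0.27052531, -0.61774653,  0.23032548]), 'tool_rot': array([-8.85272843e-04,  9.78770827e-01,  2.04955646e-01, -2.58656039e-04]), 'contact_force': array([ 0.66391964, -0.12162155,  0.78584288]), 'gripper_width': 1.0036815806574846}
side 49.98700647089894 261.2537593403197 188.97350034155306 [[ 0.97695661 -0.21332089  0.00706917 -0.60701507]
 [ 0.13851187  0.65885296  0.73941007 -0.12285954]
 [-0.16238916 -0.72139239  0.67321823 -0.88503281]
 [ 0.          0.          0.          1.        ]] dict_keys(['img', 'fov_y', 'cx', 'cy', 'world_to_cam'])
glue_red [(0.93, [191.9, 236.8])]
glue_green [(0.78, [271.8, 325.8])]
glue_blue [(0.94, [224.0, 337.9])]
pad_red [(0.38, [293.9, 151.4])]
pad_green [(0.49, [208.5, 150.1])]
pad_blue []
crate [(0.7, [268.6, 326.9]), (0.67, [207.4, 151.3])]
tin [(0.68, [219.5, 152.0])]
top 47.13791252757407 255.34640397900625 192.77059233349576 [[-0.02879555 -0.99954565  0.00890558 -0.01670015]
 [ 0.9978897  -0.02822685  0.05847562 -0.6162594 ]
 [-0.05819768  0.01057062  0.99824911 -1.23476611]
 [ 0.          0.          0.          1.        ]] dict_keys(['img', 'fov_y', 'cx', 'cy', 'world_to_cam'])
glue_red [(0.71, [280.4, 254.3])]
glue_green [(0.61, [357.2, 208.8])]
glue_blue [(0.75, [355.4, 238.0])]
pad_red [(0.85, [153.1, 249.2]), (0.49, [179.3, 148.6])]
pad_green [(0.55, [353.7, 236.3])]
pad_blue [(0.98, [148.4, 220.6]), (0.34, [179.4, 143.6])]
crate [(0.61, [159.5, 230.9])]
tin [(0.76, [169.7, 216.9]), (0.5, [355.2, 208.6])]
```

View pics/side0.png

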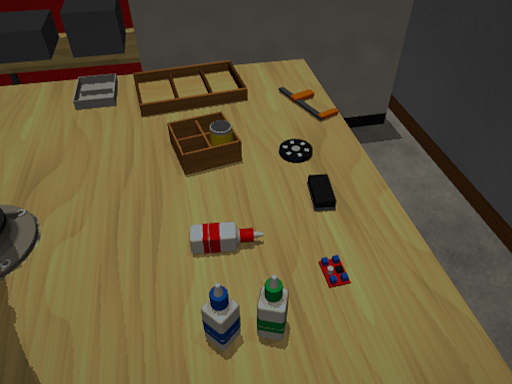

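View pics/top0.png

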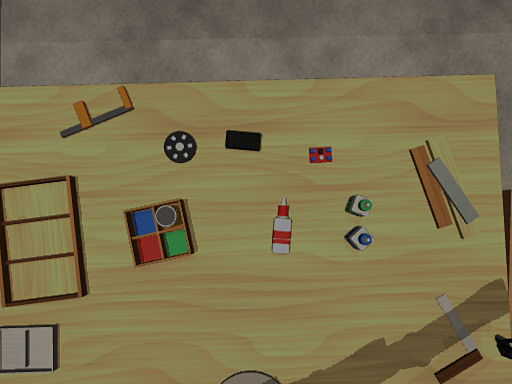

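Side view: the red bottle lies at about (225,237), with blue standing at (221,318) and green at (273,308). Top view: the crate is at (160,232), with cells blue (145,222), red (150,248), green (176,243) and the tin (166,216). Next I'll fit the silhouettes.

```bash
cat > h.py <<'E'
from station import *
import numpy as np, cv2
from scipy.optimize import minimize
def proj(c,P):
    P=np.atleast_2d(P); W=c['world_to_cam']; q=P@W[:3,:3].T+W[:3,3]
    f=192/np.tan(np.radians(c['fov_y'])/2)
    return np.c_[c['cx']+f*q[:,0]/-q[:,2], c['cy']-f*q[:,1]/-q[:,2]]
def box(hx,hy,z0,z1): return np.array([[a*hx,b*hy,z] for a in(-1,1) for b in(-1,1) for z in(z0,z1)])
def cyl(r,z0,z1): 
    t=np.arange(0,2*np.pi,.3); return np.array([[r*np.cos(a),r*np.sin(a),z] for a in t for z in(z0,z1)])
BOT=[box(.024,.024,0,.098),cyl(.015,.098,.134),cyl(.005,.134,.155)]
CRATE=[box(.079,.079,0,.066)]
def pose(p,kind):
    c,s=np.cos(p[2]),np.sin(p[2]); R=np.array([[c,-s,0],[s,c,0],[0,0,1.]])
    if kind=='lie': # bottle z along world heading p2
        return R@np.array([[0,0,1],[0,1,0],[-1,0,0.]]),np.array([p[0],p[1],.024])
    return R,np.array([p[0],p[1],p[3] if len(p)>3 else 0.])
def render(c,parts,p,kind,S=4):
    R,t=pose(p,kind); m=np.zeros((384*S,512*S),np.uint8)
    for Q in parts:
        h=cv2.convexHull(((proj(c,Q@R.T+t)+.5)*S*16-8).astype(np.float32)).astype(np.int32)
        cv2.fillPoly(m,[h],255,shift=4)
    return cv2.resize(m,(512,384),interpolation=cv2.INTER_AREA)/255.
def fit(obs,parts,p0s,kind):
    best=None
    cost=lambda p:sum(np.abs(render(c,parts,p,kind)-m).sum()/m.sum() for c,m in obs)
    for p0 in p0s:
        n=len(p0); sx=np.vstack([p0]+[np.array(p0)+np.eye(n)[i]*d for i,d in zip(range(n),(.008,.008,.2,.01))])
        r=minimize(cost,p0,method='Nelder-Mead',options=dict(initial_simplex=sx,xatol=2e-4,fatol=1e-4))
        if best is None or r.fun<best.fun: best=r
    return best
def ground(c,uv,z):
    W=c['world_to_cam'];f=192/np.tan(np.radians(c['fov_y'])/2)
    d=W[:3,:3].T@np.array([(uv[0]-c['cx'])/f,-(uv[1]-c['cy'])/f,-1]); o=-W[:3,:3].T@W[:3,3]
    return o+d*(z-o[2])/d[2]
def mask(cam,thing):
    return [(d['confidence'],np.round(d['centre'],1),d['pixels']) for d in outline_of(cam,thing)]
E
python3 - <<'E'
from h import *
C={n:read_camera(n) for n in('top','side')}
exp={'top':{'glue_red':(282,230),'glue_green':(358,206),'glue_blue':(357,238),'crate':(160,232)},
'side':{'glue_red':(222,237),'glue_green':(273,308),'glue_blue':(221,318),'crate':(205,143)}}
M={}
for t in exp['top']:
  for n in C:
    for cf,ce,px in mask(n,t):
        if np.hypot(*(ce-exp[n][t]))<15: M[n,t]=px; print(n,t,cf,ce,px.sum()); break
    else: print('miss',n,t)
vis=C['top']['img'].copy(); vs=C['side']['img'].copy()
for t in exp['top']:
    kind='lie' if t=='glue_red' else 'up'; parts=CRATE if t=='crate' else BOT
    g=ground(C['top'],exp['top'][t],.05)
    if t=='glue_red': g=g-[.07,0,0]
    for cams in(('top','side'),('top',),('side',)):
        obs=[]
        for n in cams:
            if (n,t) not in M: continue
            m=M[n,t].astype(np.uint8)
            if t=='crate':
                h=cv2.convexHull(cv2.findNonZero(m)); m=np.zeros_like(m); cv2.fillPoly(m,[h],1)
            obs.append((C[n],m.astype(float)))
        if not obs: continue
        y0=[0,.2,-.2] if kind=='lie' else [-.6,-.2,.2,.6]
        r=fit(obs,parts,[[g[0],g[1],y] for y in y0],kind)
        print(t,cams,np.round(r.x[:2]*1000,1),np.round(np.degrees(r.x[2]),1),round(r.fun,3))
        if len(cams)==2:
            for n,v in(('top',vis),('side',vs)):
                cs,_=cv2.findContours((render(C[n],parts,r.x,kind)>.5).astype(np.uint8),0,1); cv2.drawContours(v,cs,-1,(255,255,0),1)
a=cv2.resize(vis[180:280,100:400],None,fx=2.6,fy=2.6,interpolation=2); b=cv2.resize(vs[100:360,150:310],None,fx=1.2,fy=1.2)
im=np.zeros((a.shape[0]+b.shape[0],800,3),np.uint8); im[:a.shape[0],:a.shape[1]]=a; im[a.shape[0]:,:b.shape[1]]=b
cv2.imwrite('pics/fit1.png',im); print(im.shape)
E
```

```text
top glue_red 0.84 [280.5 231.9] 829
side glue_red 0.66 [218.2 237.2] 1632
top glue_green 0.72 [359.6 205.5] 475
side glue_green 0.93 [272.2 307.1] 1565
top glue_blue 0.58 [359.3 237.5] 428
side glue_blue 0.81 [221.3 318.9] 1874
top crate 0.83 [159.8 226.4] 1648
side crate 0.63 [200.5 144.5] 2840
glue_red ('top', 'side') [446.5 -97.7] -5.7 0.241
glue_red ('top',) [445.3 -98.5] -5.8 0.075
glue_red ('side',) [447.3 -94.3] -5.8 0.133
glue_green ('top', 'side') [ 570.6 -316.4] 71.2 0.21
glue_green ('top',) [ 570.1 -317.2] 69.5 0.094
glue_green ('side',) [ 572.3 -312.7] -19.5 0.099
glue_blue ('top', 'side') [ 482.3 -312.2] 45.7 0.311
glue_blue ('top',) [ 481.7 -313.1] 47.4 0.201
glue_blue ('side',) [ 482.1 -311.5] 27.3 0.087
crate ('top', 'side') [514.  237.9] 10.8 0.059
crate ('top',) [514.1 236.4] 10.8 0.026
crate ('side',) [513.9 239.4] 10.7 0.027
(572, 800, 3)
```

View pics/fit1.png

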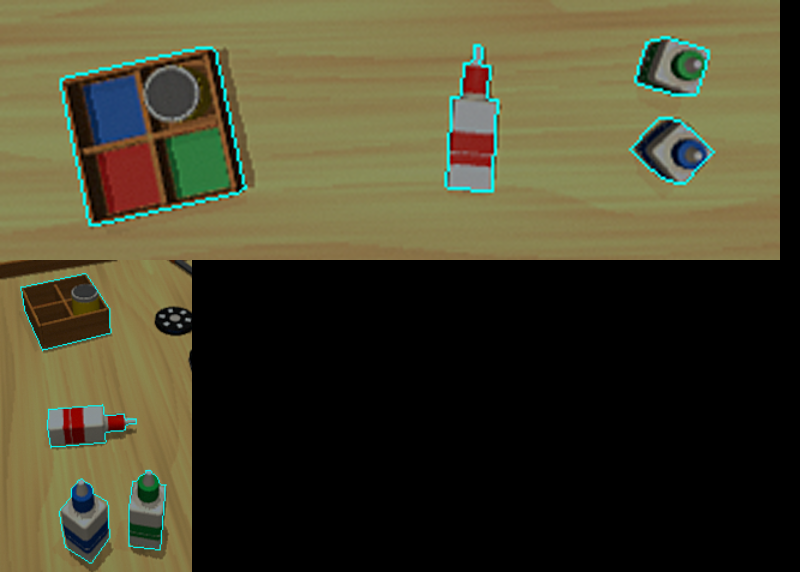

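carry_out(rows="30 50.8 0 -9.8;30 50.8 0 -9.8;30 50.8 0 -9.8;30 50.8 0 0;30 50.8 0 0;30 50.8 0 0;30 50.8 0 0;30 50.8 0 0;30 50.8 0 0;30 50.8 0 0", claw=70, force=20)

```text
t: 2.65
eef_pos: [0.5717, -0.1087, 0.2317]
tool_rot: [0.0, 0.999, -0.05, 0.0]
contact_force: [1.2, -1.9, 0.4]
gripper_width: 0.818
grasp_force: 0.0
```

carry_out(rows="-0.8 -1.4 -60 0;0 0 -60 0;0 0 -50 0;0 0 -35 0;0 0 -15 0;0 0 -4 0;0 0 0 0")

```text
t: 3.52
eef_pos: [0.571, -0.1118, 0.0084]
tool_rot: [0.0, 0.999, -0.05, 0.001]
contact_force: [0.4, 0.0, 0.6]
gripper_width: 0.817
grasp_force: 0.0
```

```bash
python3 - <<'E'
from h import *
o=get_obs(); print(o['eef_pos'],o['contact_force'])
s=read_camera('side'); w=read_camera('wrist')
im=np.hstack([cv2.resize(s['img'][180:300,130:310],(400,267)),cv2.resize(w['img'],(356,267))]); cv2.imwrite('pics/g1.png',im)
E
```

```text
[ 0.57097248 -0.11184561  0.00841575] [0.38872168 0.0343976  0.64154733]
```

View pics/g1.png

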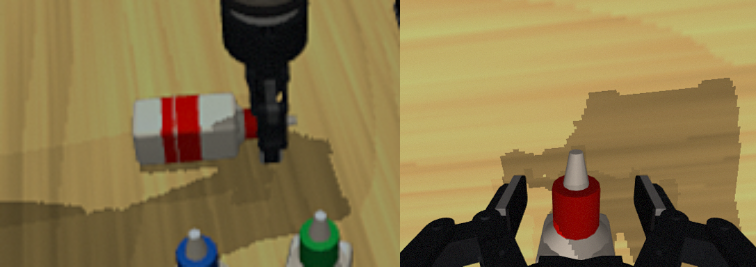

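The cap sits centred between the fingers, at about (576,205) in the wrist half of the picture. I'll close now.

carry_out(rows="0 0 0 0;0 0 0 0;0 0 0 0;0 0 0 0;0 0 0 0;0 0 0 0;0 0 0 0", claw=10, force=20)

```text
t: 4.5
eef_pos: [0.5706, -0.1116, 0.0076]
tool_rot: [-0.0, 0.999, -0.05, 0.001]
contact_force: [0.9, -0.3, 6.2]
gripper_width: 0.341
grasp_force: 19.6
```

carry_out(rows="0 0 5 0;0 0 10 0;-2 0.2 15 0;-4 0.4 15 0;-6 0.6 15 0;0 0 0 0")

```text
t: 5.25
eef_pos: [0.5583, -0.1107, 0.0689]
tool_rot: [0.0, 0.999, -0.05, 0.001]
contact_force: [0.6, -0.1, -2.7]
gripper_width: 0.342
grasp_force: 20.8
```

```bash
python3 - <<'E'
from h import *
o=get_obs(); print(o['eef_pos'],o['contact_force'],o['torque'])
s=read_camera('side'); w=read_camera('wrist')
im=np.hstack([cv2.resize(s['img'][180:300,130:310],(400,267)),cv2.resize(w['img'],(356,267))]); cv2.imwrite('pics/g2.png',im)
E
```

```text
[ 0.5583442  -0.11071037  0.06894696] [ 0.55279254 -0.14360672 -2.72527242] [-0.04560228 -0.16415392  0.01693926]
```

View pics/g2.png

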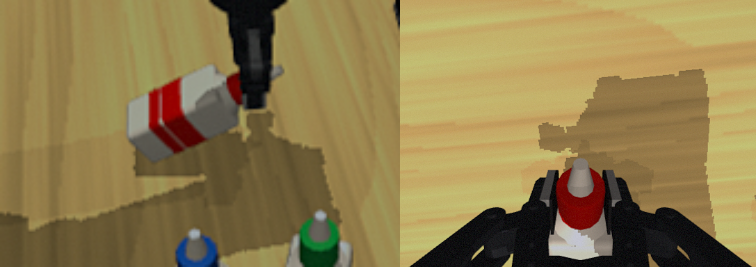

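carry_out(rows="0 0 20 0;0 0 25 0;0 0 20 0;0 0 0 0")

```text
t: 5.85
eef_pos: [0.5589, -0.1106, 0.133]
tool_rot: [0.0, 0.999, -0.05, 0.001]
contact_force: [-0.6, 0.1, -1.6]
gripper_width: 0.34
grasp_force: 21.0
```

```bash
cat > tilt.py <<'E'
from h import *
import sys
# tilt: angle of bottle axis (base->nozzle) above horizontal, heading from the tool
def tiltfit(thing='glue_red',name=None):
    o=get_obs(); tcp=np.array(o['eef_pos']); q=o['tool_rot']; hd=2*np.arctan2(q[2],q[1])
    c=read_camera('side'); ms=mask('side',thing)
    if not ms: print('no mask'); return
    m=ms[0][2].astype(np.uint8)
    k=cv2.morphologyEx(m,cv2.MORPH_OPEN,np.ones((9,9),np.uint8)).astype(float) # body only
    P=box(.024,.024,0,.1)
    def rend(p):
        th,a,dz=p; z=np.array([np.cos(th)*np.cos(hd),np.cos(th)*np.sin(hd),np.sin(th)]); y=np.array([-np.sin(hd),np.cos(hd),0]); x=np.cross(y,z)
        g=tcp+[0,0,.017+dz]; W=P@np.stack([x,y,z])+g-a*z
        im=np.zeros((384*4,512*4),np.uint8); h=cv2.convexHull(((proj(c,W)+.5)*64-8).astype(np.float32)).astype(np.int32); cv2.fillPoly(im,[h],255,shift=4)
        return cv2.resize(im,(512,384),interpolation=cv2.INTER_AREA)/255.,W
    f=lambda p:np.abs(rend(p)[0]-k).sum()/k.sum()+100*p[2]**2
    r=min((minimize(f,[t0,.125,0],method='Nelder-Mead',options=dict(initial_simplex=[[t0,.125,0],[t0+.2,.125,0],[t0,.13,0],[t0,.125,.004]])) for t0 in(.3,.8,1.2,1.5)),key=lambda r:r.fun)
    W=rend(r.x)[1]
    print('tilt',np.degrees(r.x[0]).round(1),'a,dz mm',(r.x[1:]*1000).round(1),'fit',round(r.fun,3),'conf',ms[0][0],'lowest mm',(W[:,2].min()*1000).round(1),'tcp',(tcp*1000).round(1),'F',o['contact_force'].round(1),'T',o['torque'].round(3))
    if name:
        v=c['img'].copy(); cs,_=cv2.findContours((rend(r.x)[0]>.5).astype(np.uint8),0,1); cv2.drawContours(v,cs,-1,(255,255,0),1)
        u=proj(c,tcp)[0].astype(int); y0=max(u[1]-70,0);x0=max(u[0]-110,0)
        cv2.imwrite(name,cv2.resize(v[y0:y0+160,x0:x0+220],None,fx=2.5,fy=2.5))
if __name__=='__main__': tiltfit(*sys.argv[1:])
E
python3 tilt.py glue_red pics/t1.png
```

```text
no mask
```

```bash
sed -i "s/c=read_camera('side'); ms=mask('side',thing)/ms=[]\n    for _ in range(5):\n        c=read_camera('side'); ms=mask('side',thing)\n        if ms: break/" tilt.py; python3 tilt.py glue_red pics/t1.png || true; ls pics
```

```text
tilt 35.0 a,dz mm [125.9   4.1] fit 0.1 conf 0.79 lowest mm 60.6 tcp [ 557.5 -110.5  131.3] F [-0.6  0.1 -3.2] T [-0.026 -0.19   0.015]
fit1.png
g1.png
g2.png
side0.png
t1.png
top0.png
```

View pics/t1.png

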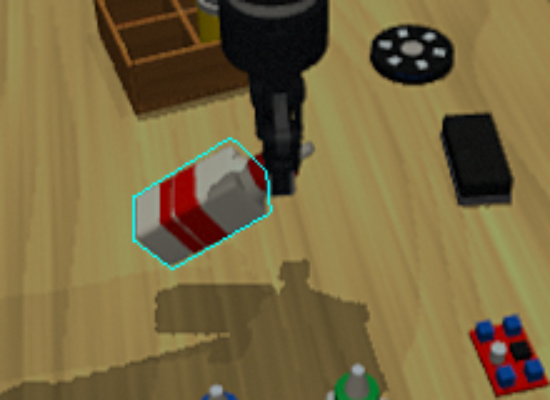

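At 35° friction holds the bottle in the air. I'll shake it vertically so that inertia turns it further in the pads.

carry_out(rows="0 0 45 0;0 0 -30 0;0 0 45 0;0 0 -45 0;0 0 45 0;0 0 -45 0;0 0 45 0;0 0 0 0")

```text
t: 7.05
eef_pos: [0.5596, -0.1107, 0.1936]
tool_rot: [0.0, 0.999, -0.05, 0.002]
contact_force: [0.3, 0.0, -2.0]
gripper_width: 0.344
grasp_force: 20.9
```

```bash
python3 tilt.py glue_red
```

```text
tilt 71.0 a,dz mm [129.5   0.6] fit 0.195 conf 0.75 lowest mm 80.9 tcp [ 559.6 -110.7  193.6] F [ 0.3  0.  -2. ] T [ 0.047 -0.06   0.026]
```

carry_out(rows="0 0 -30 0;0 0 -35 0;0 0 -10 0;0 0 -2 0;0 0 0 0")

```text
t: 7.78
eef_pos: [0.5587, -0.1106, 0.1162]
tool_rot: [0.0, 0.999, -0.05, 0.001]
contact_force: [0.1, 0.1, -3.4]
gripper_width: 0.341
grasp_force: 20.8
```

```bash
python3 tilt.py glue_red pics/t2.png
```

```text
tilt 71.2 a,dz mm [129.2  -0. ] fit 0.272 conf 0.97 lowest mm 3.1 tcp [ 558.7 -110.6  116.2] F [ 0.1  0.1 -3.4] T [ 0.001 -0.117 -0.013]
```

View pics/t2.png

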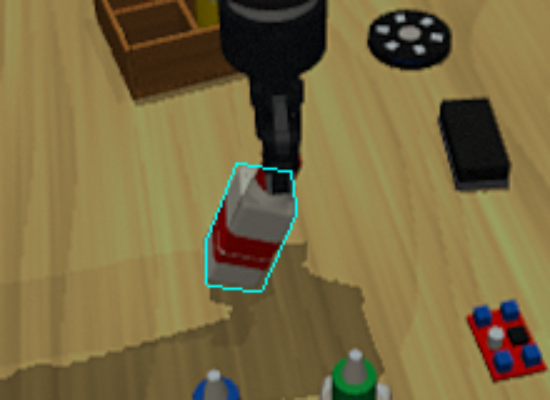

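The bottle is at about 71° with its base edge 3 mm above the bench. I'll touch down and swing it about that edge.

carry_out(rows="0 0 -2 0;0 0 -1.5 0;0 0 -1 0;0 0 0 0")

```text
t: 8.38
eef_pos: [0.5585, -0.1106, 0.1112]
tool_rot: [0.0, 0.999, -0.05, 0.001]
contact_force: [1.2, -0.1, 1.3]
gripper_width: 0.342
grasp_force: 21.2
```

carry_out(rows="-6 0.6 0.5 0;-7 0.7 0.3 0;-7 0.7 0.2 0;-7 0.7 0 0;0 0 0 0")

```text
t: 9.0
eef_pos: [0.5308, -0.1078, 0.1125]
tool_rot: [0.0, 0.999, -0.05, 0.001]
contact_force: [0.6, 0.3, 5.9]
gripper_width: 0.34
grasp_force: 22.3
```

```bash
python3 tilt.py glue_red
```

```text
tilt 82.2 a,dz mm [135.2  -3.5] fit 0.299 conf 0.89 lowest mm -11.2 tcp [ 530.8 -107.8  112.5] F [0.6 0.3 5.9] T [-0.034 -0.334  0.023]
```

carry_out(rows="-5 0.5 0 0;-5 0.5 0 0;-4 0.4 -0.5 0;0 0 -0.5 0;0 0 0 0")

```text
t: 9.72
eef_pos: [0.5169, -0.1064, 0.1112]
tool_rot: [0.0, 0.999, -0.05, 0.0]
contact_force: [-0.9, 0.2, 7.9]
gripper_width: 0.339
grasp_force: 22.9
```

```bash
python3 tilt.py glue_red pics/t3.png
```

```text
tilt 88.2 a,dz mm [142.6 -17.3] fit 0.437 conf 0.93 lowest mm -32.4 tcp [ 516.9 -106.4  111.2] F [-0.9  0.2  7.9] T [-0.06  -0.028 -0.039]
```

View pics/t3.png

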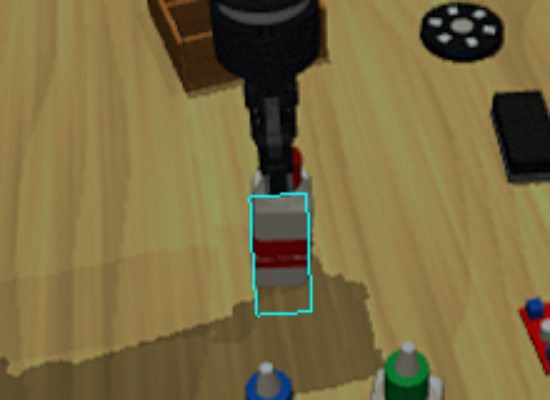

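carry_out(rows="0 0 0 0;0 0 0 0;0 0 0 0;0 0 0 0;0 0 0 0", claw=50)

```text
t: 10.45
eef_pos: [0.517, -0.1064, 0.1107]
tool_rot: [0.0, 0.999, -0.05, -0.0]
contact_force: [0.0, 1.0, 0.3]
gripper_width: 0.582
grasp_force: 0.0
```

carry_out(rows="0 0 20 0;0 0 45 0;0 0 25 0;0 0 0 0")

```text
t: 10.95
eef_pos: [0.5184, -0.1066, 0.2028]
tool_rot: [0.0, 0.999, -0.05, 0.002]
contact_force: [0.2, -0.5, -1.2]
gripper_width: 0.589
grasp_force: 0.0
```

```bash
cat > loc.py <<'E'
from h import *
import sys
def loc(thing,exp,cams=('side','top'),r0=.05):
    # exp: expected base xy (m)
    for n in cams:
        for _ in range(4):
            c=read_camera(n); e=proj(c,[exp[0],exp[1],.06])[0]
            L=[x for x in mask(n,thing) if np.hypot(*(x[1]-e))<30]
            if L: break
        if not L: print(n,'none'); continue
        m=L[0][2].astype(float)
        r=fit([(c,m)],BOT,[[exp[0],exp[1],y] for y in(-.6,-.2,.2,.6)],'up')
        print(thing,n,(r.x[:2]*1000).round(1),'yaw%90',(np.degrees(r.x[2])%90).round(1),'fit',round(r.fun,3),'area',m.sum())
if __name__=='__main__': loc(sys.argv[1],[float(sys.argv[2]),float(sys.argv[3])])
E
python3 loc.py glue_red .517 -.106; python3 loc.py glue_blue .482 -.312; python3 - <<'E'
from h import *
a=read_camera('side')['img'][190:350,130:330]; b=read_camera('wrist')['img']
cv2.imwrite('pics/s2.png',np.hstack([cv2.resize(a,(450,360)),cv2.resize(b,(350,360))])); print(get_obs()['eef_pos'])
E
```

```text
glue_red side [ 512.1 -102.1] yaw%90 86.1 fit 0.075 area 1245.0
top none
glue_blue side [ 482.5 -310.9] yaw%90 30.1 fit 0.085 area 1879.0
glue_blue top [ 481.6 -313.9] yaw%90 42.9 fit 0.099 area 471.0
[ 0.51703351 -0.10641553  0.20081514]
```

View pics/s2.png

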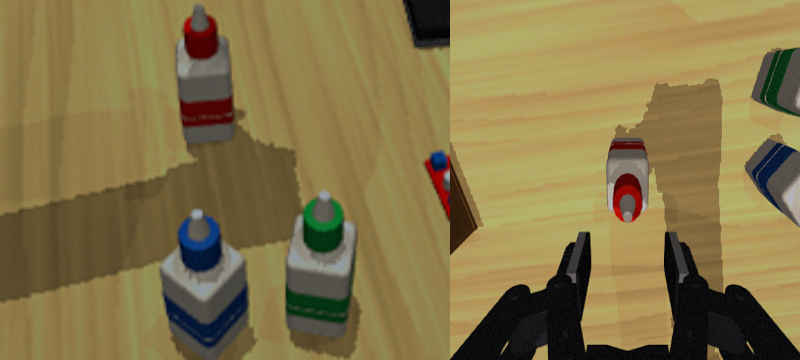

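Red stands upright at (200,75) in the left half and is free of the open gripper; blue at (205,285) and green at (320,265) still stand. I'll regrip the red cap and pack it.

carry_out(rows="-3 0.5 -30 0;-1.5 0 -35 0;0 0 -18 0;0 0 -6 0;0 0 -1 0;0 0 0 0")

```text
t: 12.5
eef_pos: [0.5132, -0.106, 0.1116]
tool_rot: [0.0, 0.999, -0.05, 0.001]
contact_force: [-0.8, -0.0, 0.7]
gripper_width: 0.585
grasp_force: 0.0
```

carry_out(rows="0 0 0 0;0 0 0 0;0 0 0 0;0 0 0 0;0 0 0 0", claw=10, force=45)

```text
t: 13.12
eef_pos: [0.5131, -0.106, 0.1118]
tool_rot: [0.0, 0.999, -0.05, 0.001]
contact_force: [-1.1, -0.3, 7.2]
gripper_width: 0.332
grasp_force: 44.3
```

carry_out(rows="0 0 10 0;0 0 30 0;0 0 45 0;0 0 15 0;0 0 0 0")

```text
t: 13.75
eef_pos: [0.5127, -0.106, 0.2113]
tool_rot: [0.0, 0.999, -0.05, 0.001]
contact_force: [0.3, -0.6, -3.0]
gripper_width: 0.332
grasp_force: 44.8
```

carry_out(rows="-5.4 25 0 4;-5.4 50 0 4;-5.4 54 0 4;-5.4 54 0 4;-5.4 54 0 0;-5.4 54 0 0;-5.4 50 0 0;-5.4 33 0 0;0 0 0 0;0 0 0 0")

```text
t: 15.0
eef_pos: [0.4681, 0.2675, 0.2093]
tool_rot: [0.001, 0.996, 0.09, -0.001]
contact_force: [0.9, -0.8, -3.3]
gripper_width: 0.333
grasp_force: 45.0
```

```bash
cat > held.py <<'E'
from h import *
import sys
# held/standing bottle: fit x,y,yaw with base height z (mm) given
t,x,y,z=sys.argv[1],*map(float,sys.argv[2:5])
P=BOT[:1]
for n in('side','top'):
    for _ in range(3):
        c=read_camera(n); e=proj(c,[x/1e3,y/1e3,z/1e3+.05])[0]
        L=[k for k in mask(n,t) if np.hypot(*(k[1]-e))<30]
        if L: break
    if not L: print(n,'none'); continue
    m=L[0][2].astype(np.uint8)
    k=cv2.morphologyEx(m,cv2.MORPH_OPEN,np.ones((9,9),np.uint8)).astype(float)
    if k.sum()<200: print(n,'small'); continue
    f=lambda p:np.abs(render(c,P,[p[0],p[1],p[2],z/1e3],'up')-k).sum()/k.sum()
    r=min((minimize(f,[x/1e3,y/1e3,a],method='Nelder-Mead',options=dict(initial_simplex=[[x/1e3,y/1e3,a],[x/1e3+.01,y/1e3,a],[x/1e3,y/1e3+.01,a],[x/1e3,y/1e3,a+.2]])) for a in(-.6,-.2,.2,.6)),key=lambda r:r.fun)
    print(n,(r.x[:2]*1e3).round(1),'yaw%90',(np.degrees(r.x[2])%90).round(1),'fit',round(r.fun,3))
E
python3 held.py glue_red 470 268 100; python3 -c "
from h import *
o=get_obs();print(o['eef_pos'],o['tool_rot'],o['contact_force'])"
```

```text
side [468.6 273.5] yaw%90 2.6 fit 0.192
top small
[0.46941038 0.26688639 0.21045403] [ 3.52921943e-04  9.96068817e-01  8.85817612e-02 -2.43876980e-04] [-0.50266102 -1.20619853 -2.61231677]
```

carry_out(rows="0 0 -20 0;0 0 -30 0;0 0 -20 0;0 0 -12 0;0 0 -4 0;0 0 0 0")

```text
t: 15.95
eef_pos: [0.4696, 0.2681, 0.1252]
tool_rot: [-0.0, 0.996, 0.089, 0.0]
contact_force: [-0.2, 0.2, -2.7]
gripper_width: 0.332
grasp_force: 45.0
```

carry_out(rows="0 0 -1.5 0;0 0 -1 0;0 0 0 0")

```text
t: 16.32
eef_pos: [0.4694, 0.2681, 0.1225]
tool_rot: [-0.0, 0.996, 0.089, 0.0]
contact_force: [-0.3, -0.4, -2.3]
gripper_width: 0.332
grasp_force: 45.0
```

carry_out(rows="0 0 -1 0;0 0 -0.5 0;0 0 0 0")

```text
t: 16.7
eef_pos: [0.4698, 0.2684, 0.1218]
tool_rot: [-0.0, 0.996, 0.089, 0.001]
contact_force: [-2.0, -1.6, 5.5]
gripper_width: 0.336
grasp_force: 45.9
```

carry_out(rows="0 0 0 0;0 0 0 0;0 0 0 0;0 0 0 0", claw=50)

```text
t: 17.2
eef_pos: [0.4693, 0.2681, 0.1207]
tool_rot: [0.0, 0.996, 0.089, -0.0]
contact_force: [-0.0, 0.0, -0.8]
gripper_width: 0.586
grasp_force: 0.0
```

carry_out(rows="0 0 15 0;0 0 40 0;0 0 55 0;0 -40 10 0;0 -60 0 0;0 -60 0 0;0 -60 0 0;0 -60 0 0;0 -60 0 0;0 -60 0 0")

```text
t: 18.45
eef_pos: [0.4694, -0.1337, 0.2422]
tool_rot: [0.0, 0.996, 0.09, 0.001]
contact_force: [2.3, 0.5, -0.3]
gripper_width: 0.583
grasp_force: 0.0
```

```bash
python3 - <<'E'
from h import *
print(get_obs()['eef_pos'])
def one(t,n,x,y,z,yaws):
    c=read_camera(n); e=proj(c,[x,y,z+.06])[0]
    L=[k for k in mask(n,t) if np.hypot(*(k[1]-e))<30]
    if not L: print(t,n,'none'); return
    m=L[0][2].astype(float)
    f=lambda p:np.abs(render(c,BOT,[*p,z],'up')-m).sum()/m.sum()
    r=min((minimize(f,[x,y,a],method='Nelder-Mead',options=dict(initial_simplex=[[x,y,a],[x+.008,y,a],[x,y+.008,a],[x,y,a+.2]])) for a in yaws),key=lambda r:r.fun)
    print(t,n,(r.x[:2]*1e3).round(1),(np.degrees(r.x[2])%90).round(1),round(r.fun,3))
Y=(-.6,-.2,.2,.6)
for n in('top','side'):
    one('glue_red',n,.47,.268,.01,Y); one('glue_green',n,.571,-.316,0,Y)
    one('glue_blue',n,.482,-.312,0,Y); one('glue_blue',n,.482,-.312,0,Y)
E
```

```text
[ 0.4693782  -0.13368849  0.24223889]
glue_red top [469.  265.6] 11.0 0.109
glue_green top [ 570.8 -317.7] 66.5 0.061
glue_blue top [ 481.8 -316.7] 57.4 0.506
glue_blue top [ 483.1 -314.7] 46.2 0.344
glue_red side none
glue_green side none
glue_blue side [ 483.  -312.2] 29.9 0.098
glue_blue side [ 482.5 -312.6] 21.9 0.111
```

carry_out(rows="25 -45 0 0;26 -46 0 0;26 -46 0 0;24 -45 0 0;0 0 0 0")

```text
t: 19.88
eef_pos: [0.5703, -0.3182, 0.2398]
tool_rot: [0.001, 0.996, 0.087, -0.0]
contact_force: [0.0, 0.2, -0.1]
gripper_width: 0.586
grasp_force: 0.0
```

```bash
python3 - <<'E'
from h import *
print(get_obs()['eef_pos'])
c=read_camera('wrist'); T=read_camera('top')
L={}
for t,g in(('glue_green',(.571,-.316)),('glue_blue',(.482,-.3125))):
    for cc,n in((c,'wrist'),(T,'top')):
        img=cc['img'].astype(int)
        e=proj(cc,[*g,.06])[0]
        for k in mask(n,t):
            if np.hypot(*(k[1]-e))<60 and n=='wrist':
                m=k[2].astype(float)
                f=lambda p:np.abs(render(cc,BOT,p,'up')-m).sum()/m.sum()
                r=min((minimize(f,[*g,a],method='Nelder-Mead',options=dict(initial_simplex=[[*g,a],[g[0]+.008,g[1],a],[g[0],g[1]+.008,a],[*g,a+.2]])) for a in(-.6,-.2,.2,.6)),key=lambda r:r.fun)
                print(t,n,k[0],k[1],e,m.sum(),(r.x[:2]*1e3).round(1),(np.degrees(r.x[2])%90).round(1),round(r.fun,3)); L[t]=r.x
v=c['img'].copy()
for p in L.values():
    cs,_=cv2.findContours((render(c,BOT,p,'up')>.5).astype(np.uint8),0,1); cv2.drawContours(v,cs,-1,(255,255,0),1)
cv2.imwrite('pics/w3.png',v)
E
```

```text
[ 0.57034894 -0.31820529  0.23983588]
glue_green wrist 0.63 [260.2 171.5] [257.50719807 166.84139291] 3668.0 [ 571.1 -315. ] 68.2 0.071
glue_blue wrist 0.92 [237.6 252.4] [239.85189719 246.95757942] 4365.0 [ 482.7 -312.7] 27.7 0.099
```

View pics/w3.png

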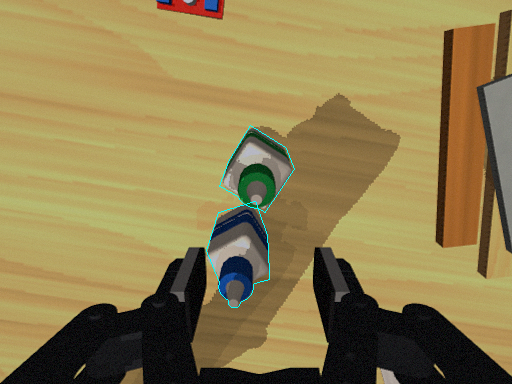

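Wrist view: green cap at (257,187) and blue cap at (236,280), with the outlines close. The blue yaw contour misses the far corner near (240,207), so I'll refine it by colour. Green first.

carry_out(rows="0.5 2 -40 0;0 0.5 -45 0;0 0 -28 0;0 0 -12 0;0 0 -4 0;0 0 0 0")

```text
t: 20.92
eef_pos: [0.5715, -0.3115, 0.1129]
tool_rot: [0.0, 0.996, 0.089, 0.001]
contact_force: [-0.2, -0.5, 0.1]
gripper_width: 0.588
grasp_force: 0.0
```

carry_out(rows="0 0 0 0;0 0 0 0;0 0 0 0;0 0 0 0;0 0 0 0", claw=10, force=45)

```text
t: 21.55
eef_pos: [0.5718, -0.3122, 0.1132]
tool_rot: [0.001, 0.996, 0.089, 0.001]
contact_force: [-0.1, -1.2, 6.5]
gripper_width: 0.333
grasp_force: 44.6
```

carry_out(rows="0 0 10 0;0 0 30 0;0 0 45 0;0 0 15 0;0 0 0 0")

```text
t: 22.18
eef_pos: [0.5709, -0.3113, 0.2121]
tool_rot: [0.0, 0.996, 0.089, 0.0]
contact_force: [0.1, 0.9, -2.9]
gripper_width: 0.331
grasp_force: 44.8
```

carry_out(rows="-8.7 30 0 6;-8.7 55 0 7;-8.7 55 0 7;-8.7 55 0 6;-8.7 55 0 6;-8.7 55 0 0;-8.7 55 0 0;-8.7 55 0 0;-8.7 55 0 0;-8.7 35 0 0")

```text
t: 23.42
eef_pos: [0.4816, 0.1962, 0.2098]
tool_rot: [-0.001, 0.932, 0.362, -0.002]
contact_force: [0.7, -0.3, -1.9]
gripper_width: 0.333
grasp_force: 44.9
```

```bash
cat > by.py <<'E'
from h import *
g=(.4825,-.3125)
print(get_obs()['eef_pos'])
for n in('top','side'):
    c=read_camera(n); h=cv2.cvtColor(c['img'],cv2.COLOR_BGR2HSV).astype(int)
    near=cv2.dilate((render(c,BOT,[*g,.6],'up')+render(c,BOT,[*g,0],'up')>.1).astype(np.uint8),np.ones((7,7)))
    wood=(abs(h[...,0]-20)<9)&(h[...,1]>75)
    m=((near>0)&~wood).astype(np.uint8); m=cv2.morphologyEx(m,cv2.MORPH_CLOSE,np.ones((3,3)))
    k,lab,st,_=cv2.connectedComponentsWithStats(m); m=(lab==1+st[1:,4].argmax()).astype(float)
    f=lambda p:np.abs(render(c,BOT,p,'up')-m).sum()/m.sum()
    rs=[minimize(f,[*g,a],method='Nelder-Mead',options=dict(initial_simplex=[[*g,a],[g[0]+.006,g[1],a],[g[0],g[1]+.006,a],[*g,a+.2]])) for a in(-.6,-.2,.2,.6)]
    r=min(rs,key=lambda r:r.fun); print(n,m.sum(),(r.x[:2]*1e3).round(1),(np.degrees(r.x[2])%90).round(1),round(r.fun,3))
    print([round(f([*r.x[:2],np.radians(a)]),3) for a in range(0,90,10)])
E
python3 by.py
```

```text
[0.48156486 0.19616382 0.20979834]
top 659.0 [ 482.4 -315.5] 43.1 0.276
[np.float64(0.41), np.float64(0.385), np.float64(0.35), np.float64(0.316), np.float64(0.284), np.float64(0.297), np.float64(0.34), np.float64(0.384), np.float64(0.415)]
side 1900.0 [ 481.5 -310. ] 22.8 0.118
[np.float64(0.233), np.float64(0.174), np.float64(0.121), np.float64(0.129), np.float64(0.136), np.float64(0.139), np.float64(0.151), np.float64(0.173), np.float64(0.214)]
```

carry_out(rows="1.5 -2 0 0;0 0 -20 0;0 0 -30 0;0 0 -20 0;0 0 -10 0;0 0 -3 0;0 0 0 0")

```text
t: 24.4
eef_pos: [0.4857, 0.1913, 0.1291]
tool_rot: [0.0, 0.933, 0.36, 0.0]
contact_force: [0.1, 0.5, -2.9]
gripper_width: 0.332
grasp_force: 45.0
```

carry_out(rows="0 0 -1.5 0;0 0 -1 0;0 0 0 0")

```text
t: 24.78
eef_pos: [0.4853, 0.1917, 0.1265]
tool_rot: [0.0, 0.933, 0.36, 0.0]
contact_force: [-0.1, -0.1, -3.2]
gripper_width: 0.334
grasp_force: 45.0
```

carry_out(rows="-1 1.5 -1.5 0;0 0 -1 0;0 0 -0.5 0;0 0 0 0")

```text
t: 25.28
eef_pos: [0.4843, 0.1931, 0.1233]
tool_rot: [0.0, 0.933, 0.36, 0.0]
contact_force: [0.0, -0.5, -2.6]
gripper_width: 0.332
grasp_force: 45.2
```

carry_out(rows="0 0 -0.8 0;0 0 -0.6 0;0 0 0 0")

```text
t: 25.65
eef_pos: [0.4851, 0.1935, 0.1231]
tool_rot: [0.0, 0.933, 0.36, 0.001]
contact_force: [-1.0, -0.6, 7.6]
gripper_width: 0.333
grasp_force: 46.0
```

carry_out(rows="0 0 0 0;0 0 0 0;0 0 0 0;0 0 0 0", claw=50)

```text
t: 26.15
eef_pos: [0.4843, 0.1931, 0.1218]
tool_rot: [0.0, 0.933, 0.36, -0.0]
contact_force: [-0.5, -0.5, 0.5]
gripper_width: 0.588
grasp_force: 0.0
```

carry_out(rows="0 0 15 0;0 0 40 0;0 -20 50 0;0 -50 10 0;0 -60 0 0;0 -60 0 0;0 -60 0 0;0 -60 0 0;0 -60 0 0;0 -60 0 0")

```text
t: 27.4
eef_pos: [0.4844, -0.2387, 0.2383]
tool_rot: [0.0, 0.933, 0.361, 0.001]
contact_force: [0.6, 0.1, 1.1]
gripper_width: 0.587
grasp_force: 0.0
```

carry_out(rows="0 -30 0 0;0 -10 0 0;0 0 0 0")

```text
t: 27.78
eef_pos: [0.4845, -0.2762, 0.2373]
tool_rot: [-0.0, 0.933, 0.361, 0.0]
contact_force: [0.9, 1.4, -0.3]
gripper_width: 0.585
grasp_force: 0.0
```

```bash
sed -i "s/('top','side')/('wrist','top')/" by.py; python3 by.py; python3 held.py glue_green 484 193 10
```

```text
[ 0.48451395 -0.27623672  0.23730366]
wrist 3860.0 [ 481.3 -311.6] 42.5 0.08
[np.float64(0.248), np.float64(0.229), np.float64(0.191), np.float64(0.138), np.float64(0.093), np.float64(0.126), np.float64(0.207), np.float64(0.261), np.float64(0.262)]
top 727.0 [ 474.6 -321.5] 31.0 0.267
[np.float64(0.333), np.float64(0.303), np.float64(0.284), np.float64(0.271), np.float64(0.282), np.float64(0.314), np.float64(0.35), np.float64(0.37), np.float64(0.374)]
side none
top [485.8 187.6] yaw%90 9.2 fit 0.136
```

carry_out(rows="-2.5 -22 0 0;0 -13 0 0;0 -1 -40 0;0 0 -45 0;0 0 -25 0;0 0 -11 0;0 0 -4 0;0 0 0 0")

```text
t: 29.28
eef_pos: [0.4824, -0.3132, 0.1127]
tool_rot: [0.0, 0.933, 0.36, 0.0]
contact_force: [0.2, 0.3, 1.1]
gripper_width: 0.586
grasp_force: 0.0
```

carry_out(rows="0 0 0 0;0 0 0 0;0 0 0 0;0 0 0 0;0 0 0 0", claw=10, force=45)

```text
t: 29.9
eef_pos: [0.4825, -0.3132, 0.1132]
tool_rot: [0.001, 0.933, 0.36, 0.001]
contact_force: [-0.9, 1.0, 6.5]
gripper_width: 0.334
grasp_force: 44.3
```

carry_out(rows="0 0 10 0;0 0 30 0;0 0 50 0;0 0 55 0;0 0 40 0;0 0 0 0")

```text
t: 30.65
eef_pos: [0.4833, -0.3138, 0.301]
tool_rot: [0.003, 0.933, 0.36, 0.002]
contact_force: [0.7, -0.1, -3.0]
gripper_width: 0.334
grasp_force: 44.9
```

carry_out(rows="6 30 0 -6;6 60 0 -7;6 60 0 -7;6 60 0 -6;6 60 0 -5.5;6 60 0 0;6 60 0 0;6 60 0 0;6 60 0 0;6 50 0 0")

```text
t: 31.9
eef_pos: [0.5407, 0.2492, 0.2955]
tool_rot: [0.0, 0.996, 0.094, -0.001]
contact_force: [0.4, -0.9, -1.9]
gripper_width: 0.335
grasp_force: 45.0
```

carry_out(rows="1 25 0 0;0 10 0 0;0 0 0 0;0 0 0 0")

```text
t: 32.4
eef_pos: [0.5432, 0.2801, 0.2966]
tool_rot: [0.001, 0.996, 0.093, -0.0]
contact_force: [-0.2, -0.0, -3.3]
gripper_width: 0.332
grasp_force: 45.0
```

carry_out(rows="1 2 -30 0;0 0 -45 0;0 0 -40 0;0 0 -30 0;0 0 -15 0;0 0 -7 0;0 0 -2 0;0 0 0 0")

```text
t: 33.4
eef_pos: [0.5444, 0.2844, 0.1289]
tool_rot: [-0.0, 0.996, 0.094, 0.001]
contact_force: [-0.2, -0.6, -1.9]
gripper_width: 0.337
grasp_force: 45.1
```

carry_out(rows="0 -1.5 -1.5 0;0 0 -1.5 0;0 0 -1 0;0 0 -0.5 0;0 0 0 0")

```text
t: 34.02
eef_pos: [0.5438, 0.2826, 0.1233]
tool_rot: [0.0, 0.996, 0.094, -0.0]
contact_force: [-0.2, 0.1, -2.2]
gripper_width: 0.335
grasp_force: 45.1
```

carry_out(rows="0 0 -0.8 0;0 0 -0.5 0;0 0 0 0")

```text
t: 34.4
eef_pos: [0.5443, 0.2831, 0.1232]
tool_rot: [-0.0, 0.996, 0.094, 0.001]
contact_force: [-1.5, -0.7, 5.6]
gripper_width: 0.331
grasp_force: 45.9
```

carry_out(rows="0 0 0 0;0 0 0 0;0 0 0 0;0 0 0 0", claw=50)

```text
t: 34.9
eef_pos: [0.5438, 0.2826, 0.122]
tool_rot: [0.0, 0.996, 0.094, -0.0]
contact_force: [-0.5, 0.2, -0.7]
gripper_width: 0.587
grasp_force: 0.0
```

carry_out(rows="0 0 15 0;0 0 40 0;0 0 55 0;0 0 50 0;0 -60 0 0;0 -60 0 0;0 -60 0 0;0 -60 0 0;0 -60 0 0;0 -60 0 0")

```text
t: 36.15
eef_pos: [0.5437, -0.0792, 0.2836]
tool_rot: [0.0, 0.996, 0.094, 0.001]
contact_force: [0.2, 0.5, -0.8]
gripper_width: 0.587
grasp_force: 0.0
```

```bash
python3 - <<'E'
from h import *
o=get_obs(); print(o['t'],o['eef_pos'])
for n in('top','side'):
  c=read_camera(n)
  for t,g in(('glue_red',(.4696,.2681)),('glue_green',(.4838,.1935)),('glue_blue',(.5442,.2823))):
    L=recognise(n,t); o2=mask(n,t)
    cap=proj(c,[*g,.144])[0]
    h=cv2.cvtColor(c['img'],cv2.COLOR_BGR2HSV).astype(int); hue={'glue_red':0,'glue_green':68,'glue_blue':110}[t]
    dh=abs(h[...,0]-hue); dh=np.minimum(dh,180-dh); yy,xx=np.mgrid[:384,:512]
    m=(dh<12)&(h[...,1]>150)&(np.hypot(xx-cap[0],yy-cap[1])<(10 if n=='top' else 14))
    print(n,t,[(d['confidence'],d['centre']) for d in L[:2]],'mask',[(k[0],k[1],int(k[2].sum())) for k in o2[:1]],'expected mid',proj(c,[*g,.07])[0].round(),'exp cap top',proj(c,[*g,.144])[0].round(1),'cap',xx[m].mean().round(1),yy[m].mean().round(1),m.sum())
E
python3 held.py glue_blue 544 282 10
```

```text
36.15 [ 0.54373028 -0.07916849  0.2835575 ]
top glue_red [(0.79, [146.2, 250.0])] mask [(0.9, array([143.4, 250.1]), 457)] expected mid [145. 249.] exp cap top [138.2 250.7] cap 140.1 250.2 97
top glue_green [(0.85, [176.1, 243.4]), (0.38, [178.9, 147.0])] mask [(0.92, array([176.1, 241.9]), 402)] expected mid [173. 243.] exp cap top [167.6 244.2] cap 170.9 243.8 66
top glue_blue [(0.74, [136.9, 220.5]), (0.69, [175.0, 242.7])] mask [(0.82, array([139.8, 223.3]), 452)] expected mid [140. 221.] exp cap top [132.2 221.4] cap 134.0 221.6 78
side glue_red [(0.62, [181.1, 114.5])] mask [(0.67, array([181.8, 111.9]), 447)] expected mid [185. 126.] exp cap top [181.7 101.2] cap 181.6 106.0 151
side glue_green [(0.51, [182.5, 113.2])] mask [(0.68, array([196.1, 134.3]), 613)] expected mid [193. 141.] exp cap top [189.8 116.1] cap 191.2 123.0 128
side glue_blue [(0.88, [208.3, 113.7])] mask [(0.7, array([209.7, 113.5]), 474)] expected mid [212. 120.] exp cap top [209.9  95.6] cap 210.9 99.5 130
side [546.6 384.8] yaw%90 86.5 fit 0.704
top [545.2 281. ] yaw%90 7.6 fit 0.122
```

```bash
python3 -c "
from station import *
print(hand_in())"
```

```text
the job is handed in; nothing more can be done
None
```

The red bottle was stood upright on the bench and released, then all three bottles were set upright in their colour-matched cells; I handed the job in at about 36 s, with no verdict returned.

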